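Drag a stuck filter slide out of a microscope's filter housing with a hooked pick

ROBOT

A 7-joint arm with a two-finger parallel gripper is mounted at the origin on the work surface. World frame = base frame: x ahead of the robot, y to its left, z up, the work surface at z = 0. Lengths are in m, angles in rad, forces in N, time in s.
With the tool pointing down it reaches from about 0.35 to 0.9 m from the base axis. Payload 8.1 kg.
Tool frame: the origin (TCP) lies between the finger pads; the fingertips stand 8 mm ahead of it and the grasp point (between the pads) lies 11 mm behind it (tips_ahead is the distance from the TCP to the fingertips, in m); x points along the fingers, z is the direction in which the jaws open and shut, and the axes are right-handed (so a half turn about x gives the same grasp; the last joint's range is limited). The gripper opens to 85 mm and grips with 20 to 120 N. Pads are 22 mm wide; open, the fingers measure 114 mm over their backs; the gripper's body (76 mm by 85 mm) begins 54 mm behind the grasp point. The pads swing forward as they close: fully open they stand 13 mm farther back than shut.
Start: joints at [1.018, 0.434, 0.025, 1.573, -0.012, 1.134, -0.075], TCP at [0.272, -0.563, 0.239] pointing down, gripper open.
Joint ranges: [-2.62, 2.62], [-0.44, 2.09], [-1.27, 1.32], [0.08, 2.57], [-1.32, 4.46], [0.12, 2], [-2.74, 2.74]. Speed limits (rad/s): [2.22, 2.22, 3.01, 3.01, 3.14, 3.14, 3.14].

INTERFACE

Orientations are given as a rotation vector (axis times angle).
In Python, from cell import * gives the robot as it stands.
- The arm moves only by the tool apply_moves, never from a script. Its argument "increments" is one flat list of numbers, 6 for each row, row after row: the shift along the tool's x, y, z in m, then the turn, a rotation vector about the tool's x, y, z in degrees. In form: [dx, dy, dz, rx, ry, rz, dx, dy, dz, rx, ry, rz, ...]. A call has 1 to 10 rows; each row shifts and turns the pose as measured when the row begins, along the tool's axes as they then stand; what a row does not reach is not made up. A row lasts 1/10 s, in which the tool goes at most 50 mm and 8.59 degrees, less where a joint would pass 70% of its speed; a pose out of reach is approached as far as the arm can. A call is refused whole if a number of a shift passes 0.05 or a number of a turn 8.59, either way. A call with a gripper value outside its range is refused whole. "claw" is the finger opening in m, from 0 to 0.0854, set as the call begins (left out, the last holds). The fingers move at their own pace and stop on an object; "force" is the grip in N (left out, the last holds). Time passes only in rows, so rows that do not move let the fingers close. It gives the time, the measured TCP pose, the force and the opening at its end, in the units of the state.
- read_state(): the state, without advancing time (a new reading comes with each control period).
- read_camera(name): name is "side" or "top" or "wrist"; returns the picture (400x640x3 uint8, red, green, blue); there is no depth.
- get_calibration(name): a dict with "K" (3x3 intrinsics, pixels), "distortion" ([k1, k2, p1, p2, k3] as OpenCV has them; the pictures are not rectified), "R" (3x3) and "t" (3): a world point X has camera coordinates R X + t; the wrist camera has in their place "hand_eye" (4x4, takes a point from camera to tool coordinates, whose origin is the TCP and whose axes are the tool frame's). Camera axes: x right, y down, z forward; pixel columns grow to the right and rows downward; lengths in m; the calibration is good to about 2 mm. A picture is of the moment at which its call begins: read the wrist's pose just before it. get_calibration takes no time and is no camera call.
- finish_job(): hands the job in, once; it reports no verdict.
The state is a dict: "clock": time; "joints": joint angles; "qvel": joint speeds; "effort": joint torques, N m; "eef_pos": TCP position; "tcp_rot": TCP orientation; "contact_force": force on the tool from outside, world axes, zero at the start; "wrist_torque": the same for the moment, N m; "gripper_width": finger opening in m.
Only numpy, scipy, OpenCV 4.12 (cv2) and the standard library are available. Lean on these libraries where they do the work, as an engineer would, in place of code of your own. Each camera call takes 0.05 s, during which the arm holds its last target. There are 200 camera calls.

TASK

Take the hooked pick from its stand and put its toe into the pocket of the filter slide that is trapped in the filter housing. Press the slide down on its sprung bed until you feel it land on its seat, keep it pressed and drag it all the way out onto the apron, up to the front stop; then put the pick back upright in its stand. The slide carries thin glass: never touch it with the fingers and never load it or the housing with more than 25 N through the pick; leave the other things on the bench alone.

Things in the scene. Friction and masses are not known exactly. Their poses are not given: they have to be found in the camera images.
- housing: Black filter housing fixed to the bench, 212 x 60 x 55 high (mm, as all sizes here). Origin on the bench under the channel's mouth; +x runs into the channel, so the slide comes out towards -x. Channel (x 0 to 104) 36 wide, under a cover at z 47 to 55; in the cover runs a slot 16 wide, along x, open above and at the mouth. The aluminium apron lies at x 0 to -96.
- mouth (a point): Bench under the middle of the channel's mouth. At the mouth (x 0 to 6) a catch tooth stands on each side of the slot and bars the slide. Seat rails inside, teeth and apron are one insert whose height differs and is not measured: apron and seat level lie 22 to 37 over the bench, the teeth 8 to 26 above that. Side guides 10 high, 36 apart, flank the apron.
- stop (a point): Bench under the inner face of the apron's front stop, 96 out from the mouth; the stop stands 10 above the apron. When the slide touches it, the slide's origin is 56 out from the mouth.
- bed_rest (a point): Centre of the top of the sprung bed under the slide, at rest, 40 over the bench; it presses the slide up against the cover. It sinks straight down, damped, its front sloping to the mouth: 3 N starts it, 6 N at 18 down. The slide lands on the hard seat 3 to 18 down (to be felt); only when down on it (1 to spare) does it pass under the teeth. Keep it pressed there all the way out.
- slide: Steel filter slide, 80 long (x) x 34 wide x 7 thick, 50 g, a 20 round glass window near each end, a pocket in the middle of its top. Origin at the centre of its underside, z up, x as the housing's. At the start it lies on the bed, underside 40 over the bench, its front end 1.5 to 12 behind the catch teeth.
- pocket (a point): Centre of the floor of the slide's blind rectangular pocket, 3 above the slide's underside. The pocket is 18 long (x) x 12 wide (y) x 4 deep, upright walls, seen through the cover's slot.
- pick: Steel hooked pick, 140 tall, 90 g, upright in its stand. Origin under the foot, on the shank's axis; z up the tool. Shank diameter 7 up to z 70, round collar of diameter 40 at z 70 to 75, above it the handle. Its toe points to its own -x: for the job turn the pick so that its axes agree with the housing's.
- toe (a point): Tip of the pick's toe, 3 above the foot. The toe is a bar 7 wide (y) and 6 high with a flat underside, from x +3.5 (back of the shank) to x -10.
- pick_handle (a point): Middle of the pick's square aluminium handle, 107.5 above the pick's foot: 18 x 18, sides along the pick's x and y, from z 75 to 140.
- stand: Black post 46 x 46 x 82 high on a foot plate 80 x 80 x 8, fixed to the bench, with a square well 26 x 26 in its top, 74 deep. The pick hangs in it, its collar resting on the post's top. Origin on the bench at the post's centre.
- objective: Bystander: steel objective lens, 32 diameter, 48 tall, standing on the bench; origin under its centre.
- oil: Bystander: small amber bottle, 32 diameter, 65 tall; origin under its centre.
- eyepiece: Bystander: black eyepiece, up to 42 diameter, 58 tall; origin under its centre.
- stand_seat (a point): Where the pick's origin is when the pick hangs in its stand: inside the well, on its axis, 12 over the bench.

How it is judged:
By the outcome, as a careful person would: the job done as asked, in the order asked, and still so for the second after the job is handed in, with the robot touching nothing.
It also fails if it takes over 72 s, if anything falls off the work surface, if the arm or the gripper's body presses on something with over 40 N, if the wrist force passes 120 N, or if a joint passes its speed limit or range.

## Working session

There is one attempt and no reset: what is moved stays moved. The work goes in short steps, Python scripts to look and compute and a tool call to move; the robot and the scene stay as the last step left them, time stands still between calls to the robot, and variables do not carry over. Pictures are saved under pics/ and viewed, about 8 in all and at most 12, crops included, and the job is handed in when it is done.

Besides the shell and the picture viewer there is one more tool, called after "Emit:" as a command line: name --argument value ..., lists and objects as JSON in quotes. apply_moves: Moves the arm, as the interface text tells. Its arguments: {"type":"object","properties":{"increments":{"type":"array"},"claw":{"type":"number"},"force":{"type":"number"}},"required":["increments"]}

```bash
ls; mkdir -p pics
cat > h.py <<'E'
import numpy as np, cv2
from cell import *
from scipy.spatial.transform import Rotation as Ro
def cam(name, st=None):
    c=get_calibration(name); K=np.array(c["K"]); D=np.array(c["distortion"])
    if "hand_eye" in c:
        H=np.array(c["hand_eye"]); st=st or read_state()
        Rt=Ro.from_rotvec(st["tcp_rot"]).as_matrix()
        Rcw=Rt@H[:3,:3]; C=Rt@H[:3,3]+np.array(st["eef_pos"])
    else:
        R=np.array(c["R"]); Rcw=R.T; C=-R.T@np.array(c["t"])
    return K,D,Rcw,C
def ray(cm,uv):
    K,D,R,C=cm
    p=cv2.undistortPoints(np.array(uv,float).reshape(-1,1,2),K,D).reshape(-1,2)
    return (R@np.c_[p,np.ones(len(p))].T).T
def onz(cm,uv,z):
    d=ray(cm,uv); C=cm[3]; return C+d*((z-C[2])/d[:,2])[:,None]
def proj(cm,X):
    K,D,R,C=cm; X=np.array(X,float).reshape(-1,3)
    return cv2.projectPoints((X-C)@R,np.zeros(3),np.zeros(3),K,D)[0].reshape(-1,2)
def snap(name,fn=None):
    st=read_state(); im=np.array(read_camera(name))
    if fn: cv2.imwrite("pics/"+fn,im[:,:,::-1])
    return im,cam(name,st)
E
python3 - <<'E'
from h import *
np.set_printoptions(precision=4,suppress=True)
s=read_state();print(s)
for n in("top","side"):
    im,c=snap(n,n+"0.png");print(n,c[0],c[1],c[2][:,2],c[3])
im,c=snap("wrist","w0.png");print(c[2],c[3],get_calibration("wrist")["hand_eye"])
a=cv2.imread("pics/top0.png");b=cv2.imread("pics/side0.png")
E
```

```text
pics
{'clock': 0.0, 'joints': array([ 1.0184,  0.4352,  0.025 ,  1.5741, -0.0116,  1.134 , -0.0751]), 'qvel': array([-0.0017, -0.0007, -0.001 , -0.0024, -0.0001,  0.0004, -0.    ]), 'effort': array([  0.001 , -67.0467,   1.0257, -31.6215,   0.0156,   0.0125,
         0.    ]), 'eef_pos': array([ 0.2715, -0.5624,  0.2386]), 'tcp_rot': array([ 0.8726,  1.3904, -0.8715]), 'contact_force': array([ 0.0863,  0.3765, -0.238 ]), 'wrist_torque': array([-0.0053, -0.0347, -0.009 ]), 'gripper_width': 0.08543856663076099}
top [[508.4578   0.     314.224 ]
 [  0.     508.4578 202.9617]
 [  0.       0.       1.    ]] [-0.0472  0.      0.      0.      0.    ] [ 0.2353 -0.0164 -0.9718] [0.2691 0.0065 1.3171]
side [[506.2281   0.     316.6123]
 [  0.     506.2281 196.2954]
 [  0.       0.       1.    ]] [-0.0096  0.      0.      0.      0.    ] [ 0.4541 -0.4798 -0.7507] [0.0177 0.5823 0.9879]
[[ 0.4353 -0.8645 -0.2512]
 [-0.9003 -0.4186 -0.1194]
 [-0.0019  0.2782 -0.9605]] [ 0.334  -0.5324  0.3729] [[ 0.0006 -0.278   0.9606 -0.1343]
 [ 0.0006 -0.9606 -0.278   0.0694]
 [ 1.      0.0008 -0.0004 -0.0001]
 [ 0.      0.      0.      1.    ]]
```

View pics/top0.png

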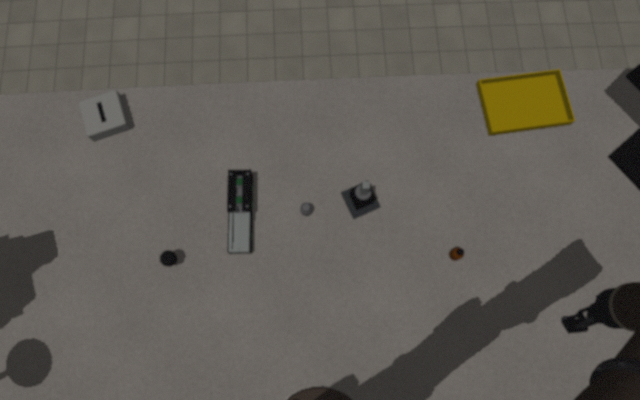

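View pics/side0.png

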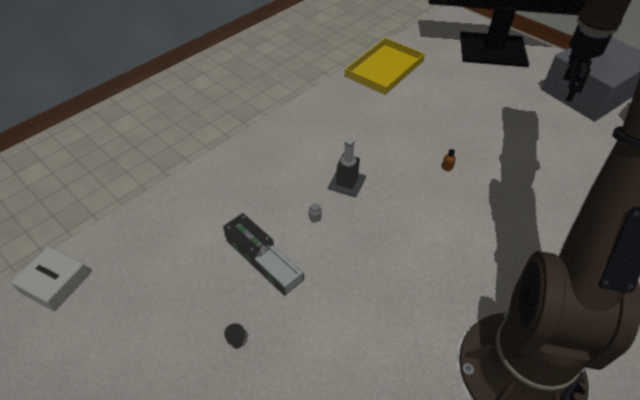

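The top view shows the housing at about (240,210), with the mouth at (239,212) and the apron towards the robot. It also shows the stand at (361,198), the objective at (307,209), the oil at (456,254) and the eyepiece at (169,258). The side view agrees. Next I compute coarse positions.

Run:
```python
from h import *
np.set_printoptions(precision=4,suppress=True)
T=cam("top");S=cam("side")
print("housing far end z55",onz(T,[[228,170],[252,170]],.055))
print("apron front z30",onz(T,[[228,254],[251,253]],.03))
print("mouth z55",onz(T,[[228,211],[252,211]],.055))
# stand footplate corners z=.008 via dark mask
for n in("top0","side0"):
    g=cv2.imread(f"pics/{n}.png"); hsv=cv2.cvtColor(g,cv2.COLOR_BGR2HSV)
    m=(hsv[:,:,2]<75).astype(np.uint8); k,l,st,ce=cv2.connectedComponentsWithStats(m)
    for i in range(1,k):
        if 60<st[i,4]<3000: print(n,st[i],ce[i].round(1))
a=cv2.imread("pics/top0.png")[150:275,150:400]; cv2.imwrite("pics/tc.png",cv2.resize(a,None,fx=3.2,fy=3.2,interpolation=cv2.INTER_CUBIC))
for nm,uv,z in (("plate centre",[361,199],.008),("handle top",[366,184],.152),("obj",[307,209],.024),("eyep",[169,258],.03),("oil",[456,254],.03)): print(nm,onz(T,[uv],z))
```

```text
housing far end z55 [[0.6736 0.2044 0.055 ]
 [0.6706 0.1421 0.055 ]]
apron front z30 [[0.458  0.2106 0.03  ]
 [0.4577 0.152  0.03  ]]
mouth z55 [[0.5644 0.2054 0.055 ]
 [0.5614 0.1444 0.055 ]]
top0 [ 605   64   35   63 1203] [627.2  92.1]
top0 [ 90  94  44  47 470] [118.3 121. ]
top0 [ 97 103   9  19  87] [101.1 112. ]
top0 [ 608  128   32   62 1041] [628.6 157.8]
top0 [ 227  169   31   85 1424] [242.9 196.7]
top0 [341 184  39  35 802] [360.3 200.5]
top0 [301 203  13  13  87] [307.8 209.9]
top0 [449 247  15  13 148] [456.  252.9]
top0 [160 250  25  17 336] [171.8 257.4]
top0 [   0  339   52   48 1750] [ 27.9 362.8]
side0 [328 157  37  40 831] [347.1 179.1]
side0 [442 159  12  12  96] [447.1 164.9]
side0 [ 224  214   63   81 1456] [250.1 244.4]
side0 [ 36 266  22  13 110] [ 47.  271.7]
side0 [225 324  22  24 403] [235.3 335.1]
plate centre [[ 0.591  -0.1403  0.008 ]]
handle top [[ 0.5917 -0.1387  0.152 ]]
obj [[0.567  0.0043 0.024 ]]
eyep [[0.4548 0.3612 0.03  ]]
oil [[ 0.4291 -0.3707  0.03  ]]
```

View pics/tc.png

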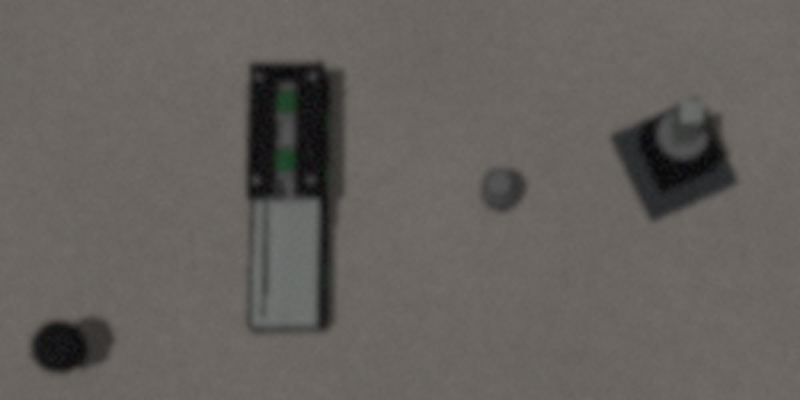

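The housing is nearly square to the world axes, with its mouth at about (0.562,0.175). The stand is at (0.591,-0.140), and the pick stands upright in it. I'll move the wrist camera over the stand.

```bash
cat >> h.py <<'E'
def plan(p,yaw,n):
    """rows to reach TCP p with tool down, jaw (tool z) at world angle yaw deg"""
    s=read_state(); R=Ro.from_rotvec(s["tcp_rot"]); P=np.array(s["eef_pos"])
    a=np.radians(yaw); z=np.array([np.cos(a),np.sin(a),0]); x=np.array([0,0,-1.])
    G=Ro.from_matrix(np.c_[x,np.cross(z,x),z]); w=(R.inv()*G).as_rotvec()/n
    d=(np.array(p)-P)/n; out=[]
    for i in range(n):
        t=R.inv().apply(d); out+=[*t.round(4),*np.degrees(w).round(2)]; R=R*Ro.from_rotvec(w)
    print("pos",P.round(4),"jaw",np.degrees(np.arctan2(*R.as_matrix()[[1,0],2])).round(2),"now t",s["clock"])
    print([float(v) for v in out])
def st():
    s=read_state(); R=Ro.from_rotvec(s["tcp_rot"]).as_matrix()
    print("t%.2f"%s["clock"],"P",np.round(s["eef_pos"],4),"jaw",np.degrees(np.arctan2(R[1,2],R[0,2])).round(2),"tilt",R[:,0].round(4),"F",np.round(s["contact_force"],2),"w",round(s["gripper_width"],4))
    return s
E
python3 -c "
from h import *
plan([.56,-.15,.27],-13,14)"
```

```text
pos [ 0.2715 -0.5625  0.2387] jaw -13.0 now t 0.15
[-0.0022, 0.0314, -0.0176, -3.66, -0.0, -0.0, -0.0022, 0.0324, -0.0155, -3.66, -0.0, -0.0, -0.0022, 0.0333, -0.0134, -3.66, -0.0, -0.0, -0.0022, 0.0341, -0.0113, -3.66, -0.0, -0.0, -0.0022, 0.0348, -0.0091, -3.66, -0.0, -0.0, -0.0022, 0.0353, -0.0068, -3.66, -0.0, -0.0, -0.0022, 0.0357, -0.0046, -3.66, -0.0, -0.0, -0.0022, 0.0359, -0.0023, -3.66, -0.0, -0.0, -0.0022, 0.036, 0.0, -3.66, -0.0, -0.0, -0.0022, 0.0359, 0.0023, -3.66, -0.0, -0.0, -0.0022, 0.0357, 0.0046, -3.66, -0.0, -0.0, -0.0022, 0.0353, 0.0069, -3.66, -0.0, -0.0, -0.0022, 0.0348, 0.0091, -3.66, -0.0, -0.0, -0.0022, 0.0341, 0.0113, -3.66, -0.0, -0.0]
```

Emit:
apply_moves --increments '[-0.002,0.032,-0.018,-3.7,0,0,-0.002,0.032,-0.016,-3.7,0,0,-0.002,0.033,-0.013,-3.7,0,0,-0.002,0.034,-0.011,-3.7,0,0,-0.002,0.035,-0.009,-3.7,0,0,-0.002,0.035,-0.007,-3.7,0,0,-0.002,0.036,-0.005,-3.7,0,0,-0.002,0.036,-0.002,-3.7,0,0,-0.002,0.036,0,-3.7,0,0,-0.002,0.036,0.002,-3.7,0,0]'

```text
clock: 1.15
eef_pos: [0.4754, -0.2589, 0.2557]
tcp_rot: [0.363, 1.547, -0.363]
contact_force: [0.3, -0.4, -0.1]
gripper_width: 0.0852
```

```bash
python3 -c "
from h import *
st();plan([.575,-.145,.27],-13,10)"
```

```text
t1.15 P [ 0.4754 -0.2589  0.2557] jaw -26.5 tilt [-0.007   0.0013 -1.    ] F [ 0.27 -0.41 -0.13] w 0.0852
pos [ 0.4754 -0.2589  0.2557] jaw -13.0 now t 1.15
[-0.0015, 0.0146, 0.0038, -1.35, -0.04, 0.01, -0.0015, 0.0145, 0.0042, -1.35, -0.04, 0.01, -0.0015, 0.0144, 0.0045, -1.35, -0.04, 0.01, -0.0015, 0.0143, 0.0048, -1.35, -0.04, 0.01, -0.0015, 0.0142, 0.0052, -1.35, -0.04, 0.01, -0.0015, 0.0141, 0.0055, -1.35, -0.04, 0.01, -0.0015, 0.0139, 0.0059, -1.35, -0.04, 0.01, -0.0015, 0.0138, 0.0062, -1.35, -0.04, 0.01, -0.0014, 0.0137, 0.0065, -1.35, -0.04, 0.01, -0.0014, 0.0135, 0.0068, -1.35, -0.04, 0.01]
```

Emit:
apply_moves --increments '[-0.003,0.029,0.008,-2.7,-0.1,0,-0.003,0.029,0.009,-2.7,-0.1,0,-0.003,0.028,0.011,-2.7,-0.1,0,-0.003,0.028,0.012,-2.7,-0.1,0,-0.003,0.027,0.013,-2.7,-0.1,0,0,0,0,0,0,0]'

```text
clock: 1.75
eef_pos: [0.5802, -0.1339, 0.27]
tcp_rot: [0.164, 1.564, -0.161]
contact_force: [1.3, 1.2, -0.2]
gripper_width: 0.0852
```

```bash
python3 -c "
from h import *
st();im,c=snap('wrist','w1.png');print(c[3],c[0]);st()
print(proj(c,[[.591,-.140,.152],[.591,-.14,.082]]))"
```

```text
t1.75 P [ 0.5802 -0.1339  0.27  ] jaw -11.85 tilt [ 6.0e-04  1.8e-03 -1.0e+00] F [ 1.27  1.24 -0.24] w 0.0852
[ 0.59371245 -0.06568883  0.40436167] [[284.81971493   0.         316.75966654]
 [  0.         284.81971493 201.11483041]
 [  0.           0.           1.        ]]
t1.80 P [ 0.5789 -0.1361  0.2696] jaw -12.04 tilt [-8.e-04  5.e-04 -1.e+00] F [-0.58 -0.78  0.22] w 0.0856
[[330.69370481 202.20201482]
 [327.92173123 185.35723645]]
```

View pics/w1.png

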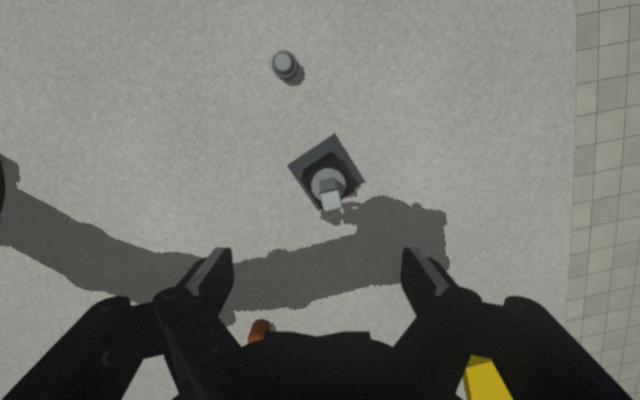

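The handle top is at (331,202), as predicted, and turned slightly in the image. The stand plate has corners at about (334,135), (288,165) and (365,182). I'll measure the handle and plate by contours.

Run:
```python
from h import *
np.set_printoptions(precision=4,suppress=True)
im,c=snap("wrist","w2.png"); hsv=cv2.cvtColor(im,cv2.COLOR_RGB2HSV); V=hsv[:,:,2]
print("top face V",V[198:207,327:336].mean(),"collar",V[180,318],"bg",V[100:120,200:260].mean())
roi=np.zeros_like(V); roi[185:220,310:352]=1
m=((V>V[198:207,327:336].mean()-22)&(roi>0)).astype(np.uint8)
cs,_=cv2.findContours(m,cv2.RETR_EXTERNAL,cv2.CHAIN_APPROX_NONE); k=max(cs,key=cv2.contourArea)
q=cv2.boxPoints(cv2.minAreaRect(k)); X=onz(c,q,.152)
print(cv2.contourArea(k),q.tolist()); print(X,X.mean(0)); 
for i in range(4):
    d=X[(i+1)%4]-X[i]; print("edge",np.linalg.norm(d[:2])*1e3,np.degrees(np.arctan2(d[1],d[0]))%90)
print("plate",P:=onz(c,[[334.5,134.5],[288,165],[365,182]],.008),(P[1]+P[2])/2, np.linalg.norm(P[0]-P[1]),np.linalg.norm(P[0]-P[2]))
cv2.imwrite("pics/w2c.png",cv2.resize(im[120:230,270:390,::-1],None,fx=5,fy=5,interpolation=cv2.INTER_CUBIC))
st()
```

```text
top face V 154.4814814814815 collar 121 bg 152.33833333333334
261.0 [[320.7059020996094, 191.8235321044922], [338.1176452636719, 187.47059631347656], [342.1176452636719, 203.47059631347656], [324.7059020996094, 207.8235321044922]]
[[ 0.5826 -0.1308  0.152 ]
 [ 0.5989 -0.1301  0.152 ]
 [ 0.5996 -0.1457  0.152 ]
 [ 0.5831 -0.1465  0.152 ]] [ 0.591  -0.1383  0.152 ]
edge 16.313536804912943 2.497914532114925
edge 15.671578746075815 2.7988236504387203
edge 16.57862545696578 2.7326104701971587
edge 15.740331784469356 1.833060217627903
plate [[ 0.6114 -0.0921  0.008 ]
 [ 0.5399 -0.1195  0.008 ]
 [ 0.6412 -0.1657  0.008 ]] [ 0.5905 -0.1426  0.008 ] 0.07658717561136515 0.07942887582322009
t1.85 P [ 0.578  -0.138   0.2695] jaw -12.21 tilt [-0.0016 -0.0006 -1.    ] F [-0.31 -0.51  0.6 ] w 0.0852
```

View pics/w2c.png

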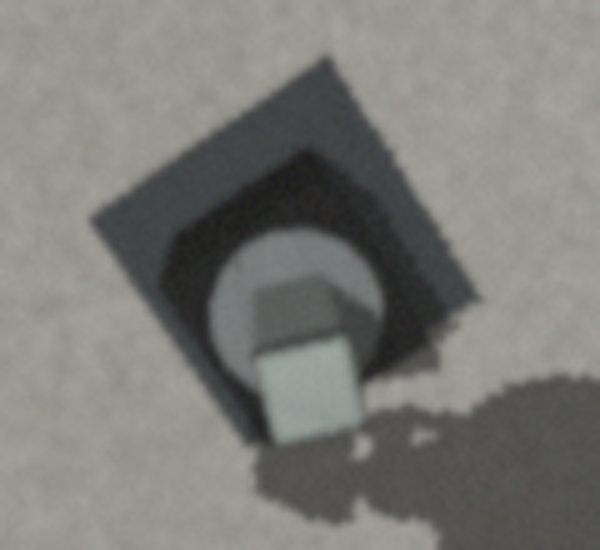

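```bash
python3 -c "
from h import *
plan([.591,-.1385,.17],2.5,4)"
```

```text
pos [ 0.578  -0.138   0.2695] jaw 2.5 now t 1.85
[0.0249, 0.0006, 0.0032, -3.68, -0.02, 0.01, 0.0249, 0.0004, 0.0033, -3.68, -0.02, 0.01, 0.0249, 0.0002, 0.0033, -3.68, -0.02, 0.01, 0.0249, -0.0, 0.0033, -3.68, -0.02, 0.01]
```

Emit:
apply_moves --increments '[0.025,0.001,0.003,-3.7,0,0,0.025,0,0.003,-3.7,0,0,0.025,0,0.003,-3.7,0,0,0.025,0,0.003,-3.7,0,0,0,0,0,0,0,0]'

```text
clock: 2.35
eef_pos: [0.5865, -0.147, 0.1665]
tcp_rot: [-0.038, 1.574, 0.029]
contact_force: [-1.4, 0.2, 0.3]
gripper_width: 0.0855
```

```bash
python3 -c "
from h import *
st();plan([.591,-.1385,.1085],2.5,4)"
```

```text
t2.35 P [ 0.5865 -0.147   0.1665] jaw 2.43 tilt [-0.0029 -0.0057 -1.    ] F [-1.41  0.2   0.25] w 0.0855
pos [ 0.5865 -0.147   0.1665] jaw 2.5 now t 2.35
[0.0145, 0.0022, 0.0012, -0.02, -0.04, 0.08, 0.0145, 0.0021, 0.0012, -0.02, -0.04, 0.08, 0.0145, 0.0021, 0.0012, -0.02, -0.04, 0.08, 0.0145, 0.0021, 0.0012, -0.02, -0.04, 0.08]
```

Emit:
apply_moves --increments '[0.004,0.006,0.003,0,0,0.3,0.01,0.002,0.001,0,0,0,0.01,0,0,0,0,0,0.01,0,0,0,0,0,0,0,0,0,0,0]'

```text
clock: 2.85
eef_pos: [0.5906, -0.1408, 0.1332]
tcp_rot: [-0.028, 1.571, 0.024]
contact_force: [-0.5, 0.9, -0.4]
gripper_width: 0.0855
```

```bash
python3 -c "
from h import *
st();plan([.591,-.1385,.1085],2.5,3)"
```

```text
t2.85 P [ 0.5906 -0.1408  0.1332] jaw 1.89 tilt [ 1.0e-04 -2.1e-03 -1.0e+00] F [-0.51  0.92 -0.4 ] w 0.0855
pos [ 0.5906 -0.1408  0.1332] jaw 2.5 now t 2.85
[0.0082, 0.0008, 0.0001, -0.2, -0.0, 0.04, 0.0082, 0.0008, 0.0001, -0.2, -0.0, 0.04, 0.0082, 0.0008, 0.0002, -0.2, -0.0, 0.04]
```

Emit:
apply_moves --increments '[0.009,0.001,0,-0.3,0,0,0.008,0.001,0,-0.2,0,0,0.007,0.001,0,0,0,0,0,0,0,0,0,0,0,0,0,0,0,0]'

```text
clock: 3.35
eef_pos: [0.5908, -0.1373, 0.1073]
tcp_rot: [-0.035, 1.57, 0.032]
contact_force: [-0.8, -0.8, 0.2]
gripper_width: 0.0849
```

```bash
python3 -c "
from h import *
st();plan([.591,-.1385,.1085],2.5,1)"
```

```text
t3.35 P [ 0.5908 -0.1373  0.1073] jaw 2.44 tilt [ 4.0e-04 -2.1e-03 -1.0e+00] F [-0.78 -0.8   0.22] w 0.0849
pos [ 0.5908 -0.1373  0.1073] jaw 2.5 now t 3.35
[-0.0012, -0.0012, 0.0002, -0.06, 0.02, 0.12]
```

Emit:
apply_moves --increments '[-0.001,-0.001,0,0,0,0.1,0,0,0,0,0,0,0,0,0,0,0,0,0,0,0,0,0,0,0,0,0,0,0,0,0,0,0,0,0,0,0,0,0,0,0,0,0,0,0,0,0,0]' --claw 0.01 --force 80

```text
clock: 4.15
eef_pos: [0.5915, -0.1388, 0.1096]
tcp_rot: [-0.034, 1.568, 0.033]
contact_force: [0.1, 0.5, 0.2]
gripper_width: 0.0169
```

```bash
python3 -c "
from h import *
st()"
```

```text
t4.15 P [ 0.5915 -0.1388  0.1096] jaw 2.42 tilt [ 2.2e-03 -7.0e-04 -1.0e+00] F [0.13 0.45 0.2 ] w 0.0169
```

Emit:
apply_moves --increments '[-0.01,0,0,0,0,0,-0.014,0,0,0,0,0,-0.014,0,0,0,0,0,-0.014,0,0,0,0,0,-0.014,0,0,0,0,0,-0.014,0,0,0,0,0,-0.014,0,0,0,0,0,-0.014,0,0,0,0,0,-0.014,0,0,0,0,0,0,0,0,0,0,0]'

```text
clock: 5.15
eef_pos: [0.5924, -0.1381, 0.2485]
tcp_rot: [-0.035, 1.56, 0.032]
contact_force: [-0.5, -0.3, -0.6]
gripper_width: 0.0175
```

Run:
```python
from h import *
st(); s=read_state()
a,_=snap("side"); b,T=snap("top"); w,W=snap("wrist")
S=cam("side"); p=np.array(s["eef_pos"])
f=p-[0,0,.0965]
u=proj(S,[f])[0]; v=proj(T,[f])[0]; z=proj(W,[f])[0]; print(u,v,z)
cr=lambda im,c,r,k: cv2.resize(im[int(c[1])-r:int(c[1])+r,int(c[0])-r:int(c[0])+r,::-1],(k,k),interpolation=cv2.INTER_CUBIC)
cv2.imwrite("pics/l1.png",np.hstack([cr(a,u,28,400),cr(w,z,60,400)]))
```

```text
t5.15 P [ 0.5924 -0.1381  0.2485] jaw 2.47 tilt [ 0.0105 -0.0017 -0.9999] F [-0.48 -0.26 -0.61] w 0.0175
[349.05213028 140.40400084] [365.70254312 183.75540689] [318.40831016 205.72328737]
```

View pics/l1.png

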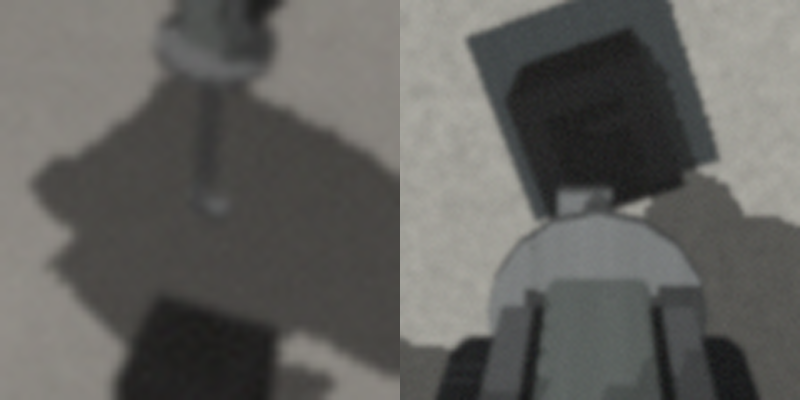

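The right-hand wrist crop shows the toe bar under the collar, from (557,200) to (613,200), about 10.8 mm to the left and 3.3 mm to the right of the axis. So the toe points to world -x and the pick's yaw equals the jaw angle. The side crop agrees, with the toe to the right of the shank. Next I go to look at the housing.

Run:
```python
from h import *
W=cam("wrist");s=st();H=onz(W,[[305.1,201.1],[321.9,201.1]],s["eef_pos"][2]-.0976)
R=Ro.from_rotvec(s["tcp_rot"]);print("in tool mm",(R.inv().apply(H-s["eef_pos"])*1e3).round(2))
plan([.6,.106,.25],-2,8)
```

```text
t5.30 P [ 0.5909 -0.1381  0.2452] jaw 2.46 tilt [ 0.0059 -0.0011 -1.    ] F [ 0.58  1.01 -1.69] w 0.0168
in tool mm [[ 97.53   3.21 -11.01]
 [ 97.62   3.2    3.22]]
pos [ 0.5909 -0.1381  0.2452] jaw -2.0 now t 5.3
[-0.0006, 0.0304, 0.0024, 0.56, 0.04, 0.01, -0.0006, 0.0305, 0.0021, 0.56, 0.04, 0.01, -0.0006, 0.0305, 0.0019, 0.56, 0.04, 0.01, -0.0006, 0.0305, 0.0016, 0.56, 0.04, 0.01, -0.0006, 0.0305, 0.0013, 0.56, 0.04, 0.01, -0.0006, 0.0305, 0.001, 0.56, 0.04, 0.01, -0.0006, 0.0305, 0.0007, 0.56, 0.04, 0.01, -0.0006, 0.0305, 0.0004, 0.56, 0.04, 0.01]
```

Emit:
apply_moves --increments '[-0.001,0.03,0.002,0.6,0.1,0,-0.001,0.03,0.002,0.6,0,0,-0.001,0.03,0.002,0.6,0,0,-0.001,0.03,0.002,0.6,0,0,0,0.03,0.001,0.6,0,0,0,0.03,0.001,0.6,0,0,0,0.03,0.001,0.6,0,0,0,0.025,0,0.2,0,0,0,0,0,0,0,0,0,0,0,0,0,0]'

```text
clock: 6.3
eef_pos: [0.5957, 0.1029, 0.2382]
tcp_rot: [0.029, 1.584, -0.034]
contact_force: [0.3, -1.0, -0.8]
gripper_width: 0.0169
```

Run:
```python
from h import *
st(); w,W=snap("wrist","h1.png"); np.savez("h1.npz",*W); st()
cv2.imwrite("pics/h1c.png",cv2.resize(w[20:260,190:430,::-1],None,fx=2.5,fy=2.5,interpolation=cv2.INTER_CUBIC))
```

```text
t6.30 P [0.5957 0.1029 0.2382] jaw -2.31 tilt [-0.0134 -0.003  -0.9999] F [ 0.31 -0.96 -0.82] w 0.0169
t6.35 P [0.5955 0.1032 0.2382] jaw -2.3 tilt [-0.0137 -0.0025 -0.9999] F [-0.55  0.3  -1.08] w 0.0175
```

View pics/h1c.png

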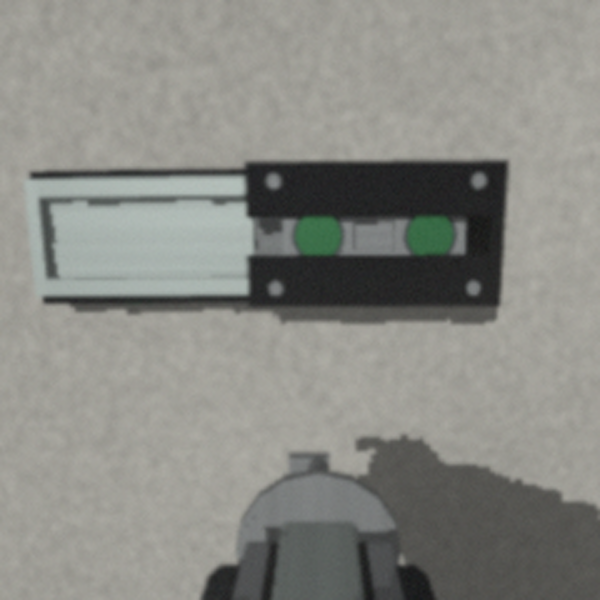

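The housing is clearly visible. The cover corners are at crop (247,163), (508,161), (249,304) and (499,304), the windows at (318,236) and (430,235), and the pocket at about (374,235).

Run:
```python
from h import *
np.set_printoptions(precision=4,suppress=True)
d=np.load("h1.npz"); W=[d[k] for k in d.files]
im=cv2.imread("pics/h1.png"); hsv=cv2.cvtColor(im,cv2.COLOR_BGR2HSV)
m=((hsv[...,0]>45)&(hsv[...,0]<90)&(hsv[...,1]>90)).astype(np.uint8)
k,l,s,ce=cv2.connectedComponentsWithStats(m); g=[ce[i] for i in range(1,k) if s[i,4]>80]; print(g,s[1:,4])
G=onz(W,g,.046); print("windows",G,"mid",G.mean(0),"dist",np.linalg.norm(G[0]-G[1]))
f=lambda a:np.array(a)/2.5+[190,20]
C=onz(W,f([[247,163],[508,161],[499,304],[249,304]]),.055); print("cover",C)
print("len",np.linalg.norm(C[1]-C[0]),np.linalg.norm(C[2]-C[3]),"wid",np.linalg.norm(C[0]-C[3]),np.linalg.norm(C[1]-C[2]))
for a,b in((0,1),(3,2)): e=C[b]-C[a]; print("yaw",np.degrees(np.arctan2(e[1],e[0])))
e=G[0]-G[1]; print("yaw win",np.degrees(np.arctan(e[1]/e[0])))
sc=onz(W,f([[274,181],[479,180.5],[474,288],[276,288]]),.055); print("screws",sc,sc.mean(0))
for a,b in((0,1),(3,2)): e=sc[b]-sc[a]; print("yaw",np.degrees(np.arctan2(e[1],e[0])))
print("pocket px",onz(W,f([[355,235],[394,235]]),.047))
print("toe",onz(W,f([[290,453],[327,453]]),read_state()["eef_pos"][2]-.0976), read_state()["eef_pos"])
```

```text
[array([316.9833, 113.6402]), array([361.668, 113.502])] [239 247   1   1   1   1   1   1   1   1   1   1   1   1   1   1   1   1
   1   1   2   1   1   1   1   1   1   1   1   1   1   1   1   1   1   1
   1   1   1   1   1   1   1   1   1   1   1   1   1   1   1   1   1   1
   1   1   1   1   1   1   1   1   1   1   1   1   1   1   1   1   1   1
   1   1   1   1   1   1   1   1   1   1   1   1   1   1   1   1   1   1
   1   1   1   1   1   1   1   1   1   1   1   2   1   1   1   1   2   1
   1   1   1   1   1   1   1   1   1   1   1   1   1   1   1   1   1   1
   1   1   1   1   1   1   1   1   1   1   1   1   1   1   2   1   1   1
   3   1   1   1   1   1   1   1   1   1   3   1   1   1   1   1   1   1
   2   1   1   1   1   1   1   1   1   1   1   1   1   1   1   1   1   1
   1   1   1   1   1   1   1   1   1   1   1   1   1   1   1   1   1   1
   1   1   1   1   1   1   1   1   1   1   1   1   1   1   1   1   1   2
   2   1   1   1   1   1   1   1   1   1   1   1   1   1   1   1   1   2
   1   1   1   1   1   1   1   1   3   1   1   1   1   1   1   1   1   1
   1   1   1   2   1 
[... 443 characters left out ...]
 1   1   1   1   2]
windows [[0.5951 0.1782 0.046 ]
 [0.6441 0.1765 0.046 ]] mid [0.6196 0.1774 0.046 ] dist 0.0490216486926185
cover [[0.567  0.2079 0.055 ]
 [0.6757 0.2044 0.055 ]
 [0.6735 0.1458 0.055 ]
 [0.5641 0.1498 0.055 ]]
len 0.10877975259745555 0.10947884038857073 wid 0.05811766998841878 0.05873737569975457
yaw -1.8109879456525677
yaw -2.139807498187043
yaw win -2.018157255138978
screws [[0.5779 0.2003 0.055 ]
 [0.6637 0.1972 0.055 ]
 [0.6624 0.153  0.055 ]
 [0.5763 0.1562 0.055 ]] [0.6201 0.1767 0.055 ]
yaw -2.083612199877296
yaw -2.149658606068267
pocket px [[0.6116 0.1772 0.047 ]
 [0.6286 0.1765 0.047 ]]
toe [[0.5843 0.106  0.1406]
 [0.5968 0.1055 0.1406]] [0.5955 0.1032 0.2382]
```

```bash
cat >> h.py <<'E'
def foot(s=None):
    s=s or read_state(); R=Ro.from_rotvec(s["tcp_rot"]); return np.array(s["eef_pos"])+R.apply([.0976,-.0005,-.0004])
E
python3 -c "
from h import *
plan([.6236,.1774,.20],-2.05,4)"
```

```text
pos [0.5955 0.1032 0.2382] jaw -2.05 now t 6.35
[0.0094, 0.0188, 0.0064, -0.06, -0.19, 0.04, 0.0094, 0.0188, 0.0064, -0.06, -0.19, 0.04, 0.0095, 0.0188, 0.0064, -0.06, -0.19, 0.04, 0.0095, 0.0188, 0.0064, -0.06, -0.19, 0.04]
```

Emit:
apply_moves --increments '[0.008,0.019,0.006,0,-0.4,0,0.008,0.019,0.006,0,-0.4,0,0.008,0.019,0.006,0,0,0,0.008,0.014,0.006,0,0,0,0,0,0,0,0,0,0,0,0,0,0,0]'

```text
clock: 6.95
eef_pos: [0.6242, 0.1659, 0.2024]
tcp_rot: [0.033, 1.572, -0.046]
contact_force: [0.1, 1.3, -0.7]
gripper_width: 0.0172
```

```bash
python3 -c "
from h import *
st();print(foot());plan([.6236,.1774,.175],-2.05,3)"
```

```text
t6.95 P [0.6242 0.1659 0.2024] jaw -2.9 tilt [-0.0017 -0.0083 -1.    ] F [ 0.07  1.29 -0.67] w 0.0172
[0.62364883 0.16463592 0.1048568 ]
pos [0.6242 0.1659 0.2024] jaw -2.05 now t 6.95
[0.0091, 0.0039, -0.0004, -0.28, -0.03, 0.16, 0.0091, 0.0039, -0.0004, -0.28, -0.03, 0.16, 0.0091, 0.0038, -0.0004, -0.28, -0.03, 0.16]
```

Emit:
apply_moves --increments '[0.006,0.005,0,-0.3,0,0.3,0.007,0.004,0,-0.3,0,0.2,0.008,0.003,0,-0.3,0,0,0,0,0,0,0,0,0,0,0,0,0,0]'

```text
clock: 7.45
eef_pos: [0.625, 0.1752, 0.1799]
tcp_rot: [0.029, 1.572, -0.03]
contact_force: [0.5, -0.3, -1.1]
gripper_width: 0.017
```

```bash
python3 -c "
from h import *
st();print(foot());plan([.6236,.1774,.168],-2.05,1)"
```

```text
t7.45 P [0.625  0.1752 0.1799] jaw -2.13 tilt [-1.1e-03 -5.0e-04 -1.0e+00] F [ 0.49 -0.3  -1.13] w 0.017
[0.62449699 0.17463683 0.08229977]
pos [0.625  0.1752 0.1799] jaw -2.05 now t 7.45
[0.0119, 0.0022, -0.0015, -0.08, -0.06, 0.03]
```

Emit:
apply_moves --increments '[0.006,0.002,-0.001,0,0,0,0.006,0.001,0,0,0,0,0,0,0,0,0,0,0,0,0,0,0,0]'

```text
clock: 7.85
eef_pos: [0.6241, 0.1783, 0.1671]
tcp_rot: [0.029, 1.571, -0.03]
contact_force: [0.1, 0.9, -1.9]
gripper_width: 0.0174
```

Run:
```python
from h import *
s=st();print(foot());plan([.6236,.1774,.155],-2.05,1)
w,W=snap("wrist"); b,S=snap("side"); u=proj(W,[foot(s)])[0];v=proj(S,[foot(s)])[0];print(u,v)
cr=lambda im,c,r,k: cv2.resize(im[int(c[1])-r:int(c[1])+r,int(c[0])-r:int(c[0])+r,::-1],(k,k),interpolation=cv2.INTER_CUBIC)
cv2.imwrite("pics/p1.png",np.hstack([cr(w,u-[0,20],50,400),cr(b,v,40,400)]))
```

```text
t7.85 P [0.6241 0.1783 0.1671] jaw -2.15 tilt [-6.e-04 -6.e-04 -1.e+00] F [ 0.13  0.94 -1.93] w 0.0174
[0.62363975 0.17777447 0.06950957]
pos [0.6241 0.1783 0.1671] jaw -2.05 now t 7.85
[0.0121, -0.0009, -0.0005, -0.1, -0.04, 0.03]
[317.58846753 205.17284389] [245.55047554 227.75643804]
```

View pics/p1.png

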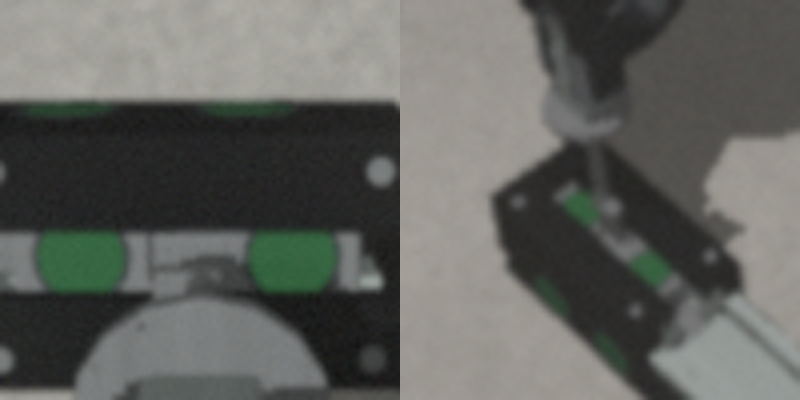

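Toe and shank line up over the slot, between the windows (81,260) and (293,260) in the wrist crop. Now I descend into the slot.

Emit:
apply_moves --increments '[0.005,-0.001,0,0,0,0,0.005,0,0,0,0,0,0.004,0,0,0,0,0,0,0,0,0,0,0]'

```text
clock: 8.35
eef_pos: [0.6243, 0.1769, 0.1523]
tcp_rot: [0.029, 1.571, -0.03]
contact_force: [-0.4, 0.8, -1.3]
gripper_width: 0.0167
```

```bash
python3 -c "
from h import *
st();print(foot())"
```

```text
t8.35 P [0.6243 0.1769 0.1523] jaw -2.17 tilt [ 0.e+00 -6.e-04 -1.e+00] F [-0.37  0.82 -1.25] w 0.0167
[0.62390081 0.17638414 0.05469849]
```

Emit:
apply_moves --increments '[0.003,0.0005,-0.0007,0,0,0,0.003,0,0,0,0,0,0.002,0,0,0,0,0,0,0,0,0,0,0]'

```text
clock: 8.75
eef_pos: [0.6235, 0.1776, 0.1434]
tcp_rot: [0.029, 1.571, -0.03]
contact_force: [0.5, -0.6, 0.0]
gripper_width: 0.0171
```

```bash
python3 -c "
from h import *
st();print(foot())"
```

```text
t8.75 P [0.6235 0.1776 0.1434] jaw -2.16 tilt [-2.e-04 -5.e-04 -1.e+00] F [ 0.51 -0.6   0.03] w 0.0171
[0.62308401 0.17708016 0.04584084]
```

Emit:
apply_moves --increments '[0.0015,0,0,0,0,0,0.0015,0,0,0,0,0,0.0005,0,0,0,0,0]'

```text
clock: 9.05
eef_pos: [0.6238, 0.1777, 0.1401]
tcp_rot: [0.029, 1.57, -0.03]
contact_force: [-1.1, 0.4, 1.3]
gripper_width: 0.0175
```

```bash
python3 -c "
from h import *
st();print(foot());st()"
```

```text
t9.05 P [0.6238 0.1777 0.1401] jaw -2.16 tilt [ 4.e-04 -3.e-04 -1.e+00] F [-1.11  0.42  1.29] w 0.0175
[0.62340191 0.17720803 0.04251223]
t9.05 P [0.6238 0.1777 0.1401] jaw -2.16 tilt [ 4.e-04 -3.e-04 -1.e+00] F [-1.11  0.42  1.29] w 0.0175
```

Emit:
apply_moves --increments '[0.0015,0,0,0,0,0,0.0015,0,0,0,0,0]'

```text
clock: 9.25
eef_pos: [0.6238, 0.1778, 0.1376]
tcp_rot: [0.03, 1.57, -0.03]
contact_force: [-0.8, -0.5, 1.9]
gripper_width: 0.0172
```

Emit:
apply_moves --increments '[0.0015,0,0,0,0,0,0.0015,0,0,0,0,0]'

```text
clock: 9.45
eef_pos: [0.6239, 0.1778, 0.1348]
tcp_rot: [0.03, 1.569, -0.03]
contact_force: [-0.9, 0.5, 2.9]
gripper_width: 0.0173
```

Emit:
apply_moves --increments '[0.0015,0,0,0,0,0]'

```text
clock: 9.55
eef_pos: [0.6238, 0.1778, 0.1333]
tcp_rot: [0.029, 1.569, -0.03]
contact_force: [-1.1, -0.3, 4.0]
gripper_width: 0.017
```

Emit:
apply_moves --increments '[0.0012,0,0,0,0,0,0.0012,0,0,0,0,0]'

```text
clock: 9.75
eef_pos: [0.6239, 0.1778, 0.1308]
tcp_rot: [0.029, 1.569, -0.03]
contact_force: [-1.5, -0.1, 3.2]
gripper_width: 0.017
```

Emit:
apply_moves --increments '[0.0012,0,0,0,0,0]'

```text
clock: 9.85
eef_pos: [0.6238, 0.1778, 0.1295]
tcp_rot: [0.029, 1.569, -0.03]
contact_force: [-1.0, -0.3, 4.9]
gripper_width: 0.0168
```

Emit:
apply_moves --increments '[0.0012,0,0,0,0,0]'

```text
clock: 9.95
eef_pos: [0.6239, 0.1778, 0.1283]
tcp_rot: [0.029, 1.569, -0.03]
contact_force: [-2.5, -0.4, 4.0]
gripper_width: 0.0174
```

Emit:
apply_moves --increments '[0.0012,0,0,0,0,0]'

```text
clock: 10.05
eef_pos: [0.6239, 0.1778, 0.127]
tcp_rot: [0.03, 1.569, -0.03]
contact_force: [-0.3, -1.2, 4.2]
gripper_width: 0.0171
```

Emit:
apply_moves --increments '[0.001,0,0,0,0,0]'

```text
clock: 10.15
eef_pos: [0.6241, 0.178, 0.1264]
tcp_rot: [0.03, 1.569, -0.03]
contact_force: [-3.4, -1.8, 14.1]
gripper_width: 0.0173
```

Emit:
apply_moves --increments '[0.001,0,0,0,0,0]'

```text
clock: 10.25
eef_pos: [0.6242, 0.1781, 0.1264]
tcp_rot: [0.03, 1.568, -0.03]
contact_force: [-6.1, -2.4, 16.7]
gripper_width: 0.0169
```

Emit:
apply_moves --increments '[0.001,0,0,0,0,0]'

```text
clock: 10.35
eef_pos: [0.6241, 0.1781, 0.1265]
tcp_rot: [0.03, 1.568, -0.03]
contact_force: [-4.6, -1.9, 14.6]
gripper_width: 0.0175
```

Emit:
apply_moves --increments '[0.001,0,0,0,0,0]'

```text
clock: 10.45
eef_pos: [0.624, 0.1781, 0.1265]
tcp_rot: [0.029, 1.568, -0.03]
contact_force: [-4.4, -2.6, 12.8]
gripper_width: 0.0172
```

The seat is felt at TCP z 0.1264, about 14 mm down: the force jumped to roughly 15 N and the motion stopped. Now I drag while keeping the press.

Emit:
apply_moves --increments '[0.0008,0,-0.0015,0,0,0]'

```text
clock: 10.55
eef_pos: [0.6233, 0.178, 0.1265]
tcp_rot: [0.03, 1.566, -0.031]
contact_force: [1.2, -0.5, 5.7]
gripper_width: 0.0173
```

Emit:
apply_moves --increments '[0.0008,0,-0.0015,0,0,0]'

```text
clock: 10.65
eef_pos: [0.623, 0.1779, 0.1266]
tcp_rot: [0.03, 1.563, -0.031]
contact_force: [1.4, -1.0, 6.2]
gripper_width: 0.0167
```

Emit:
apply_moves --increments '[0.0008,0,-0.0015,0,0,0]'

```text
clock: 10.75
eef_pos: [0.6228, 0.1779, 0.1265]
tcp_rot: [0.031, 1.56, -0.031]
contact_force: [0.7, -1.4, 6.7]
gripper_width: 0.017
```

```bash
python3 -c "
from h import *
st();print(foot())"
```

```text
t10.75 P [0.6228 0.1779 0.1265] jaw -2.24 tilt [ 0.0103  0.     -0.9999] F [ 0.74 -1.43  6.67] w 0.017
[0.62334141 0.17739001 0.02893194]
```

Emit:
apply_moves --increments '[0.0012,0,-0.002,0,0.3,0]'

```text
clock: 10.85
eef_pos: [0.6227, 0.1779, 0.1265]
tcp_rot: [0.032, 1.561, -0.03]
contact_force: [2.4, -2.2, 8.2]
gripper_width: 0.0171
```

Emit:
apply_moves --increments '[0.0012,0,-0.002,0,0.3,0]'

```text
clock: 10.95
eef_pos: [0.6228, 0.1778, 0.1265]
tcp_rot: [0.033, 1.562, -0.03]
contact_force: [1.9, -1.3, 8.2]
gripper_width: 0.0172
```

```bash
python3 -c "
from h import *
st();print(foot())"
```

```text
t10.95 P [0.6228 0.1778 0.1265] jaw -2.31 tilt [ 0.0085  0.0015 -1.    ] F [ 1.89 -1.34  8.15] w 0.0172
[0.62319445 0.17743938 0.02892142]
```

Emit:
apply_moves --increments '[0.0014,0,-0.004,0,0.6,0]'

```text
clock: 11.05
eef_pos: [0.6217, 0.1779, 0.1265]
tcp_rot: [0.035, 1.567, -0.03]
contact_force: [5.3, -1.5, 6.9]
gripper_width: 0.0171
```

Emit:
apply_moves --increments '[0.0014,0,-0.004,0,0.6,0]'

```text
clock: 11.15
eef_pos: [0.6208, 0.178, 0.1266]
tcp_rot: [0.037, 1.571, -0.029]
contact_force: [5.9, -1.6, 5.6]
gripper_width: 0.0168
```

```bash
python3 -c "
from h import *
st();print(foot())"
```

```text
t11.15 P [0.6208 0.178  0.1266] jaw -2.4 tilt [-4.0e-04  4.6e-03 -1.0e+00] F [ 5.92 -1.61  5.63] w 0.0168
[0.62029638 0.17797241 0.02895512]
```

Emit:
apply_moves --increments '[0.0022,0,-0.004,-0.3,0.2,-0.3]'

```text
clock: 11.25
eef_pos: [0.6204, 0.1784, 0.1265]
tcp_rot: [0.031, 1.567, -0.029]
contact_force: [5.4, -0.8, 14.0]
gripper_width: 0.0168
```

Emit:
apply_moves --increments '[0.0022,0,-0.004,-0.2,0.2,-0.2]'

```text
clock: 11.35
eef_pos: [0.6201, 0.1786, 0.1265]
tcp_rot: [0.027, 1.563, -0.028]
contact_force: [4.7, -1.8, 12.6]
gripper_width: 0.0167
```

```bash
python3 -c "
from h import *
st();print(foot())"
```

```text
t11.35 P [0.6201 0.1786 0.1265] jaw -2.03 tilt [ 7.2e-03 -5.0e-04 -1.0e+00] F [ 4.71 -1.75 12.59] w 0.0167
[0.62034    0.17810786 0.02886206]
```

Emit:
apply_moves --increments '[0.002,-0.0005,-0.006,0,0.8,0]'

```text
clock: 11.45
eef_pos: [0.6177, 0.1788, 0.1265]
tcp_rot: [0.03, 1.569, -0.027]
contact_force: [5.0, -0.0, 6.9]
gripper_width: 0.017
```

Emit:
apply_moves --increments '[0.002,-0.0005,-0.006,0,0.8,0]'

```text
clock: 11.55
eef_pos: [0.6154, 0.1789, 0.1265]
tcp_rot: [0.032, 1.576, -0.026]
contact_force: [6.1, 0.7, 6.4]
gripper_width: 0.0168
```

```bash
python3 -c "
from h import *
st();print(foot())"
```

```text
t11.55 P [0.6154 0.1789 0.1265] jaw -2.11 tilt [-0.0051  0.0042 -1.    ] F [6.12 0.7  6.42] w 0.0168
[0.61444997 0.17878782 0.02890366]
```

Emit:
apply_moves --increments '[0.003,-0.0005,-0.006,0,0.2,-0.2]'

```text
clock: 11.65
eef_pos: [0.6144, 0.1791, 0.1264]
tcp_rot: [0.033, 1.569, -0.027]
contact_force: [8.7, -1.5, 16.7]
gripper_width: 0.017
```

Emit:
apply_moves --increments '[0.003,-0.0005,-0.006,0,0.2,-0.2]'

```text
clock: 11.75
eef_pos: [0.6136, 0.1792, 0.1265]
tcp_rot: [0.033, 1.562, -0.029]
contact_force: [8.1, -2.4, 13.7]
gripper_width: 0.0171
```

```bash
python3 -c "
from h import *
st();print(foot())"
```

```text
t11.75 P [0.6136 0.1792 0.1265] jaw -2.27 tilt [ 0.0091  0.0027 -1.    ] F [ 8.12 -2.39 13.67] w 0.0171
[0.61409799 0.17896705 0.02890839]
```

Emit:
apply_moves --increments '[0.0025,-0.0015,-0.007,-0.1,0.6,-0.2]'

```text
clock: 11.85
eef_pos: [0.6112, 0.1787, 0.1266]
tcp_rot: [0.033, 1.562, -0.029]
contact_force: [7.7, 0.9, 6.7]
gripper_width: 0.0168
```

Emit:
apply_moves --increments '[0.0025,-0.0015,-0.007,-0.1,0.5,-0.1]'

```text
clock: 11.95
eef_pos: [0.6087, 0.1785, 0.1265]
tcp_rot: [0.033, 1.561, -0.026]
contact_force: [8.4, 0.5, 7.8]
gripper_width: 0.017
```

```bash
python3 -c "
from h import *
st();print(foot())"
```

```text
t11.95 P [0.6087 0.1785 0.1265] jaw -2.17 tilt [ 0.0093  0.004  -0.9999] F [8.45 0.53 7.76] w 0.017
[0.60914894 0.17836893 0.02894774]
```

Emit:
apply_moves --increments '[0.0032,-0.001,-0.007,0,0.6,-0.2]'

```text
clock: 12.05
eef_pos: [0.6073, 0.1786, 0.1265]
tcp_rot: [0.034, 1.56, -0.027]
contact_force: [9.8, -1.1, 14.9]
gripper_width: 0.017
```

Emit:
apply_moves --increments '[0.003,-0.001,-0.007,0,0.6,-0.2]'

```text
clock: 12.15
eef_pos: [0.6058, 0.1787, 0.1265]
tcp_rot: [0.035, 1.559, -0.028]
contact_force: [8.5, -0.3, 11.8]
gripper_width: 0.0172
```

```bash
python3 -c "
from h import *
st();print(foot())"
```

```text
t12.15 P [0.6058 0.1787 0.1265] jaw -2.3 tilt [ 0.0119  0.0044 -0.9999] F [ 8.5  -0.34 11.79] w 0.0172
[0.60653547 0.17867292 0.02894472]
```

Emit:
apply_moves --increments '[0.0028,-0.001,-0.008,-0.1,0.8,-0.3,0.0028,-0.001,-0.008,-0.1,0.8,-0.3,0.0028,-0.001,-0.008,-0.1,0.7,-0.2]'

```text
clock: 12.45
eef_pos: [0.5972, 0.1792, 0.1265]
tcp_rot: [0.031, 1.567, -0.029]
contact_force: [6.7, 0.0, 10.2]
gripper_width: 0.0169
```

```bash
python3 -c "
from h import *
st();print(foot())"
```

```text
t12.45 P [0.5972 0.1792 0.1265] jaw -2.19 tilt [ 0.0036  0.0013 -1.    ] F [ 6.69  0.04 10.16] w 0.0169
[0.59715821 0.17881139 0.02892542]
```

Emit:
apply_moves --increments '[0.0028,-0.0012,-0.008,-0.1,0.6,-0.2,0.0028,-0.001,-0.008,-0.1,0.6,-0.2,0.0028,-0.001,-0.008,-0.1,0.6,-0.2,0.0028,-0.001,-0.008,-0.1,0.6,-0.2]'

```text
clock: 12.85
eef_pos: [0.5861, 0.1796, 0.1265]
tcp_rot: [0.029, 1.565, -0.027]
contact_force: [7.7, -1.2, 10.9]
gripper_width: 0.0172
```

```bash
python3 -c "
from h import *
st();print(foot())"
```

```text
t12.85 P [0.5861 0.1796 0.1265] jaw -2.04 tilt [ 0.0053  0.0016 -1.    ] F [ 7.72 -1.16 10.85] w 0.0172
[0.58623588 0.17922768 0.02891318]
```

Emit:
apply_moves --increments '[0.0028,-0.001,-0.008,0,0.7,-0.2,0.0028,-0.001,-0.008,0,0.6,-0.2,0.0028,-0.001,-0.008,0,0.6,-0.2,0.0028,-0.001,-0.008,0,0.6,-0.2,0.0028,-0.001,-0.008,0,0.6,-0.2,0.0028,-0.001,-0.008,0,0.6,-0.2]'

```text
clock: 13.45
eef_pos: [0.5702, 0.1807, 0.1267]
tcp_rot: [0.035, 1.563, -0.031]
contact_force: [10.1, -1.3, 10.8]
gripper_width: 0.0174
```

```bash
python3 -c "
from h import *
st();print(foot())"
```

```text
t13.45 P [0.5702 0.1807 0.1267] jaw -2.43 tilt [ 0.0071  0.0027 -1.    ] F [10.12 -1.35 10.76] w 0.0174
[0.57049959 0.18045852 0.02909799]
```

Emit:
apply_moves --increments '[0.0025,-0.002,-0.008,-0.2,0.7,-0.2,0.0025,-0.002,-0.008,-0.2,0.7,-0.2,0.0025,-0.0015,-0.008,-0.1,0.6,-0.2,0.0025,-0.0015,-0.008,-0.1,0.6,-0.2,0.0025,-0.0015,-0.008,-0.1,0.6,-0.2,0.0025,-0.0015,-0.008,-0.1,0.6,-0.2]'

```text
clock: 14.05
eef_pos: [0.5492, 0.1794, 0.1265]
tcp_rot: [0.029, 1.573, -0.023]
contact_force: [8.3, -0.2, 10.6]
gripper_width: 0.0172
```

```bash
python3 -c "
from h import *
st();print(foot())"
```

```text
t14.05 P [0.5492 0.1794 0.1265] jaw -1.88 tilt [-0.0025  0.004  -1.    ] F [ 8.31 -0.21 10.64] w 0.0172
[0.54856242 0.17925666 0.02887869]
```

Emit:
apply_moves --increments '[0.0025,-0.0005,-0.008,0.1,0.3,-0.2,0.0025,-0.0005,-0.008,0.1,0.4,-0.2,0.0025,-0.0005,-0.008,0,0.5,-0.2,0.0025,-0.0005,-0.008,0,0.5,-0.2,0.0025,-0.0005,-0.008,0,0.5,-0.2,0.0025,-0.0005,-0.008,0,0.5,-0.2]'

```text
clock: 14.65
eef_pos: [0.531, 0.1825, 0.1265]
tcp_rot: [0.036, 1.56, -0.032]
contact_force: [9.3, -2.7, 14.8]
gripper_width: 0.0173
```

```bash
python3 -c "
from h import *
st();print(foot())"
```

```text
t14.65 P [0.531  0.1825 0.1265] jaw -2.49 tilt [ 0.0109  0.002  -0.9999] F [ 9.28 -2.75 14.85] w 0.0173
[0.53169264 0.18218251 0.02891707]
```

Emit:
apply_moves --increments '[0.0022,-0.002,-0.007,-0.2,0.8,-0.2,0.0022,-0.002,-0.007,-0.2,0.7,-0.2,0.0022,-0.0015,-0.007,-0.1,0.6,-0.2,0.0022,-0.0015,-0.007,-0.1,0.6,-0.2]'

```text
clock: 15.05
eef_pos: [0.5199, 0.1815, 0.1265]
tcp_rot: [0.03, 1.572, -0.025]
contact_force: [5.7, 0.8, 6.4]
gripper_width: 0.017
```

```bash
python3 -c "
from h import *
st();print(foot())"
```

```text
t15.05 P [0.5199 0.1815 0.1265] jaw -2.03 tilt [-0.0015  0.0031 -1.    ] F [5.66 0.82 6.37] w 0.017
[0.51935472 0.18131877 0.02886103]
```

About 9 mm to the stop, so I slow down.

Emit:
apply_moves --increments '[0.0022,-0.001,-0.006,0,0.3,-0.2,0.0022,-0.001,-0.006,0,0.4,-0.2]'

```text
clock: 15.25
eef_pos: [0.5169, 0.1819, 0.1265]
tcp_rot: [0.031, 1.566, -0.027]
contact_force: [6.3, -0.4, 11.3]
gripper_width: 0.0171
```

Emit:
apply_moves --increments '[0.0022,-0.001,-0.006,0,0.5,-0.1]'

```text
clock: 15.35
eef_pos: [0.5155, 0.1821, 0.1265]
tcp_rot: [0.033, 1.566, -0.026]
contact_force: [7.8, -1.5, 12.4]
gripper_width: 0.0172
```

Emit:
apply_moves --increments '[0.0022,-0.001,-0.006,0,0.5,-0.1]'

```text
clock: 15.45
eef_pos: [0.5141, 0.1822, 0.1265]
tcp_rot: [0.035, 1.565, -0.026]
contact_force: [7.0, -1.6, 10.5]
gripper_width: 0.0167
```

```bash
python3 -c "
from h import *
st();print(foot())"
```

```text
t15.45 P [0.5141 0.1822 0.1265] jaw -2.23 tilt [ 0.0056  0.0058 -1.    ] F [ 7.04 -1.62 10.51] w 0.0167
[0.51426489 0.18224648 0.02888153]
```

Emit:
apply_moves --increments '[0.0018,-0.001,-0.006,-0.1,0.5,-0.3]'

```text
clock: 15.55
eef_pos: [0.5121, 0.1822, 0.1265]
tcp_rot: [0.033, 1.566, -0.027]
contact_force: [4.2, 0.5, 4.8]
gripper_width: 0.0169
```

Emit:
apply_moves --increments '[0.0018,-0.001,-0.006,-0.1,0.5,-0.2]'

```text
clock: 15.65
eef_pos: [0.5098, 0.1824, 0.1265]
tcp_rot: [0.032, 1.567, -0.027]
contact_force: [5.4, 0.3, 10.2]
gripper_width: 0.0169
```

Emit:
apply_moves --increments '[0.0018,-0.001,-0.006,-0.1,0.5,-0.2]'

```text
clock: 15.75
eef_pos: [0.5087, 0.1825, 0.1266]
tcp_rot: [0.031, 1.566, -0.026]
contact_force: [13.4, -0.9, 2.8]
gripper_width: 0.017
```

```bash
python3 -c "
from h import *
st();print(foot())"
```

```text
t15.75 P [0.5087 0.1825 0.1266] jaw -2.07 tilt [ 0.0042  0.0033 -1.    ] F [13.45 -0.87  2.79] w 0.017
[0.50866193 0.18238281 0.02901007]
```

Emit:
apply_moves --increments '[0.0018,0,-0.004,0,0.1,-0.2]'

```text
clock: 15.85
eef_pos: [0.5089, 0.1829, 0.1265]
tcp_rot: [0.031, 1.56, -0.028]
contact_force: [5.4, -3.1, 10.2]
gripper_width: 0.017
```

Emit:
apply_moves --increments '[0.0015,0,-0.005,0,0.2,-0.1]'

```text
clock: 15.95
eef_pos: [0.5081, 0.183, 0.1266]
tcp_rot: [0.032, 1.556, -0.029]
contact_force: [8.4, -3.4, 4.8]
gripper_width: 0.0173
```

```bash
python3 -c "
from h import *
st();print(foot())"
```

```text
t15.95 P [0.5081 0.183  0.1266] jaw -2.22 tilt [ 0.0147  0.0017 -0.9999] F [ 8.44 -3.38  4.77] w 0.0173
[0.50911542 0.18270434 0.02897913]
```

The stop is felt: Fx rose to 13 N and the foot stays at x 0.509. I unload, back off inside the pocket, then lift.

Emit:
apply_moves --increments '[0,0,0,0,0,0,0,0,0,0,0,0]'

```text
clock: 16.15
eef_pos: [0.5098, 0.1829, 0.1269]
tcp_rot: [0.033, 1.553, -0.029]
contact_force: [-0.6, -0.6, -0.3]
gripper_width: 0.017
```

Emit:
apply_moves --increments '[-0.0006,-0.0005,0.0005,0,0,0,-0.0006,-0.0005,0.001,0,0,0]'

```text
clock: 16.35
eef_pos: [0.5102, 0.1819, 0.1274]
tcp_rot: [0.033, 1.555, -0.029]
contact_force: [0.5, 0.1, -0.9]
gripper_width: 0.0175
```

```bash
python3 -c "
from h import *
st();print(foot())"
```

```text
t16.35 P [0.5102 0.1819 0.1274] jaw -2.24 tilt [ 0.0157  0.0022 -0.9999] F [ 0.5   0.11 -0.92] w 0.0175
[0.51132064 0.18159927 0.02975656]
```

Emit:
apply_moves --increments '[-0.003,0,0,0,0,0,-0.005,0,0,0,0,0,-0.008,0,0,0,0,0,-0.015,0,0,0,0.3,0,-0.02,0,0,0,0.3,0,-0.02,0,0,0,0.2,0,-0.02,0,0,0,0,0,-0.02,0,0,0,0,0,0,0,0,0,0,0]'

```text
clock: 17.25
eef_pos: [0.508, 0.1823, 0.246]
tcp_rot: [0.032, 1.571, -0.026]
contact_force: [0.3, -0.3, -1.0]
gripper_width: 0.0171
```

Run:
```python
from h import *
np.set_printoptions(precision=4,suppress=True)
st();print(foot()); w,W=snap("wrist","e1.png"); t,T=snap("top")
u=proj(T,[.54,.18,.04])[0]
a=t[int(u[1])-45:int(u[1])+45,int(u[0])-45:int(u[0])+45,::-1]
cv2.imwrite("pics/e1c.png",np.hstack([cv2.resize(w[40:240,210:410,::-1],(400,400)),cv2.resize(a,(400,400),interpolation=cv2.INTER_CUBIC)]))
hsv=cv2.cvtColor(w,cv2.COLOR_RGB2HSV); m=((hsv[...,0]>45)&(hsv[...,0]<90)&(hsv[...,1]>90)).astype(np.uint8)
k,l,s,ce=cv2.connectedComponentsWithStats(m)
for i in range(1,k):
    if s[i,4]>60: print(s[i],ce[i],onz(W,[ce[i]],.032))
plan([.57,-.05,.25],2.5,8)
```

```text
t17.25 P [0.508  0.1823 0.246 ] jaw -2.11 tilt [-0.0004  0.0037 -1.    ] F [ 0.31 -0.3  -0.97] w 0.0171
[0.5075 0.1822 0.1484]
[292 172  15  15 170] [298.6941 179.2882] [[0.4841 0.1818 0.032 ]]
[331 172  15  15 169] [338.1479 178.6509] [[0.5332 0.1809 0.032 ]]
pos [0.5069 0.1815 0.2432] jaw 2.5 now t 17.35
[-0.0009, -0.0286, 0.009, -0.58, -0.03, -0.01, -0.0009, -0.0287, 0.0087, -0.58, -0.03, -0.01, -0.0009, -0.0288, 0.0084, -0.58, -0.03, -0.01, -0.0009, -0.0289, 0.0081, -0.58, -0.03, -0.01, -0.0009, -0.029, 0.0078, -0.58, -0.03, -0.01, -0.0009, -0.029, 0.0075, -0.58, -0.03, -0.01, -0.0009, -0.0291, 0.0072, -0.58, -0.03, -0.01, -0.0009, -0.0292, 0.0069, -0.58, -0.03, -0.01]
```

View pics/e1c.png

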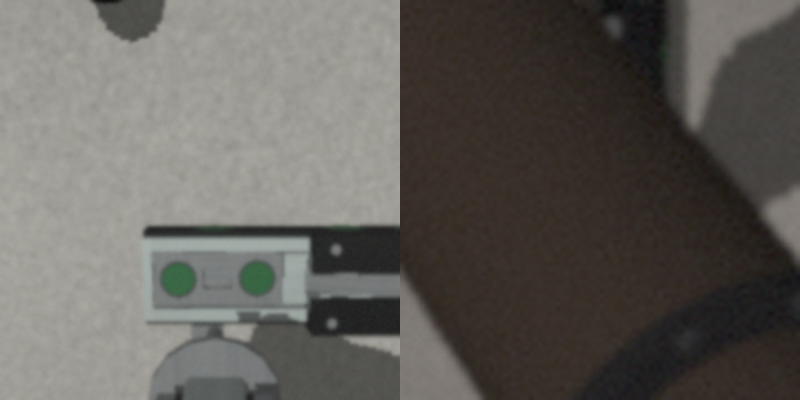

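The wrist crop shows the slide on the apron with its front edge at (152,280), against the stop. Its windows are at (178,279) and (257,278), giving an origin at x 0.5087, y 0.1814 against the expected 0.5095. The arm hides it in the top view. Now I return the pick.

Emit:
apply_moves --increments '[-0.001,-0.03,0.009,-0.6,0,0,-0.001,-0.035,0.01,-0.6,0,0,-0.001,-0.035,0.01,-0.6,0,0,-0.001,-0.035,0.01,-0.6,0,0,-0.001,-0.035,0.01,-0.6,0,0,-0.001,-0.035,0.01,-0.6,0,0,-0.001,-0.035,0.01,-0.6,0,0,-0.001,-0.03,0.008,-0.5,0,0,0,-0.02,0.004,0,0,0,0,0,0,0,0,0]'

```text
clock: 18.35
eef_pos: [0.5856, -0.1191, 0.2367]
tcp_rot: [-0.04, 1.594, 0.044]
contact_force: [-0.7, 0.2, -0.6]
gripper_width: 0.0169
```

```bash
python3 -c "
from h import *
st();print(foot());plan([.5915,-.1388,.24],2.45,3)"
```

```text
t18.35 P [ 0.5856 -0.1191  0.2367] jaw 3.09 tilt [-0.0234  0.0019 -0.9997] F [-0.74  0.2  -0.55] w 0.0169
[ 0.58290951 -0.11943758  0.13917084]
pos [ 0.5856 -0.1191  0.2367] jaw 2.45 now t 18.35
[-0.0011, -0.0067, 0.0016, 0.21, -0.44, -0.06, -0.0011, -0.0067, 0.0016, 0.21, -0.44, -0.06, -0.0011, -0.0066, 0.0017, 0.21, -0.44, -0.06]
```

Emit:
apply_moves --increments '[-0.001,-0.007,0.002,0.2,-0.5,0,-0.001,-0.007,0.002,0.2,-0.5,0,-0.001,-0.005,0.001,0.2,-0.3,0,0,0,0,0,0,0,0,0,0,0,0,0]'

```text
clock: 18.85
eef_pos: [0.5905, -0.1363, 0.2374]
tcp_rot: [-0.032, 1.573, 0.04]
contact_force: [0.0, 0.3, -1.0]
gripper_width: 0.0168
```

```bash
python3 -c "
from h import *
st();print(foot());plan([.5915,-.1388,.20],2.45,3)"
```

```text
t18.85 P [ 0.5905 -0.1363  0.2374] jaw 2.6 tilt [-0.0028  0.0052 -1.    ] F [ 0.01  0.34 -0.98] w 0.0168
[ 0.58985274 -0.13630505  0.13977077]
pos [ 0.5905 -0.1363  0.2374] jaw 2.45 now t 18.85
[0.0125, -0.0009, 0.0003, 0.05, -0.05, -0.1, 0.0125, -0.0009, 0.0003, 0.05, -0.05, -0.1, 0.0125, -0.0009, 0.0003, 0.05, -0.05, -0.1]
```

Emit:
apply_moves --increments '[0.012,-0.001,0.001,0,-0.1,-0.3,0.012,-0.001,0,0,0,0,0.012,0,0,0,0,0,0.004,0,0,0,0,0,0,0,0,0,0,0,0,0,0,0,0,0]'

```text
clock: 19.45
eef_pos: [0.5909, -0.1362, 0.1927]
tcp_rot: [-0.037, 1.573, 0.039]
contact_force: [-0.2, 0.8, -0.6]
gripper_width: 0.0171
```

```bash
python3 -c "
from h import *
st();print(foot());plan([.5915,-.1388,.18],2.45,1)"
```

```text
t19.45 P [ 0.5909 -0.1362  0.1927] jaw 2.77 tilt [-2.6e-03  6.0e-04 -1.0e+00] F [-0.2   0.83 -0.57] w 0.0171
[ 0.59028167 -0.13669084  0.0950694 ]
pos [ 0.5909 -0.1362  0.1927] jaw 2.45 now t 19.45
[0.0127, -0.0026, 0.0005, 0.32, -0.15, -0.04]
```

Emit:
apply_moves --increments '[0,-0.0025,0.0008,0.3,-0.15,0,0.003,-0.0005,0,0,0,0,0,0,0,0,0,0]'

```text
clock: 19.75
eef_pos: [0.5925, -0.1396, 0.1903]
tcp_rot: [-0.033, 1.569, 0.034]
contact_force: [-0.1, -0.3, -1.8]
gripper_width: 0.0172
```

```bash
python3 -c "
from h import *
st();print(foot());plan([.5915,-.1388,.18],2.45,1)"
```

```text
t19.75 P [ 0.5925 -0.1396  0.1903] jaw 2.43 tilt [ 1.7e-03  4.0e-04 -1.0e+00] F [-0.08 -0.32 -1.75] w 0.0172
[ 0.59232185 -0.14011215  0.09266282]
pos [ 0.5925 -0.1396  0.1903] jaw 2.45 now t 19.75
[0.0103, 0.0009, -0.001, -0.02, 0.1, -0.02]
```

Emit:
apply_moves --increments '[0.006,0.0006,-0.0008,0,0,0,0.007,0,0,0,0,0,0.007,0,0,0,0,0,0,0,0,0,0,0]'

```text
clock: 20.15
eef_pos: [0.5917, -0.1391, 0.1687]
tcp_rot: [-0.033, 1.568, 0.033]
contact_force: [-0.8, 0.0, -0.9]
gripper_width: 0.0167
```

```bash
python3 -c "
from h import *
st();print(foot())"
```

```text
t20.15 P [ 0.5917 -0.1391  0.1687] jaw 2.41 tilt [ 2.2e-03  3.0e-04 -1.0e+00] F [-0.84  0.03 -0.93] w 0.0167
[ 0.5915089  -0.13963555  0.0711429 ]
```

Inside the well with no contact. I continue down to the collar seat, at TCP z about 0.1096.

Emit:
apply_moves --increments '[0.008,0,0,0,0,0,0.008,0,0,0,0,0,0.008,0,0,0,0,0,0.008,0,0,0,0,0,0.008,0,0,0,0,0,0.006,0,0,0,0,0,0.004,0,0,0,0,0,0,0,0,0,0,0]'

```text
clock: 20.95
eef_pos: [0.5914, -0.1389, 0.1133]
tcp_rot: [-0.033, 1.57, 0.034]
contact_force: [0.2, -0.2, -0.7]
gripper_width: 0.0169
```

```bash
python3 -c "
from h import *
st();print(foot())"
```

```text
t20.95 P [ 0.5914 -0.1389  0.1133] jaw 2.43 tilt [ 7.e-04  7.e-04 -1.e+00] F [ 0.25 -0.22 -0.7 ] w 0.0169
[ 0.59105442 -0.13936296  0.01565634]
```

Emit:
apply_moves --increments '[0.0015,0,0,0,0,0,0.001,0,0,0,0,0]'

```text
clock: 21.15
eef_pos: [0.5917, -0.1389, 0.111]
tcp_rot: [-0.033, 1.569, 0.034]
contact_force: [-0.5, -0.4, -1.2]
gripper_width: 0.0169
```

Emit:
apply_moves --increments '[0.001,0,0,0,0,0]'

```text
clock: 21.25
eef_pos: [0.5919, -0.139, 0.1102]
tcp_rot: [-0.033, 1.569, 0.034]
contact_force: [0.5, 0.4, -0.4]
gripper_width: 0.0169
```

Emit:
apply_moves --increments '[0.001,0,0,0,0,0]'

```text
clock: 21.35
eef_pos: [0.5922, -0.139, 0.1095]
tcp_rot: [-0.033, 1.568, 0.034]
contact_force: [-2.4, 1.0, 8.5]
gripper_width: 0.0171
```

The collar is seated: at z 0.1095, the same height as at the grasp, the force rose to 8.5 N. I open the fingers.

Emit:
apply_moves --increments '[0,0,0,0,0,0,0,0,0,0,0,0,0,0,0,0,0,0,0,0,0,0,0,0,0,0,0,0,0,0,0,0,0,0,0,0,0,0,0,0,0,0]' --claw 0.085

```text
clock: 22.05
eef_pos: [0.5928, -0.139, 0.1102]
tcp_rot: [-0.033, 1.566, 0.033]
contact_force: [-0.2, -1.0, 0.0]
gripper_width: 0.085
```

Emit:
apply_moves --increments '[-0.005,0,0,0,0,0,-0.015,0,0,0,0,0,-0.02,0,0,0,0,0,-0.02,0,0,0,0,0,-0.02,0,0,0,0,0,-0.02,0,0,0,0,0,-0.02,0,0,0,0,0,-0.02,0,0,0,0,0,0,0,0,0,0,0]'

```text
clock: 22.95
eef_pos: [0.5916, -0.1386, 0.2579]
tcp_rot: [-0.033, 1.567, 0.034]
contact_force: [0.7, -0.8, 0.7]
gripper_width: 0.0849
```

Run:
```python
from h import *
st(); w,W=snap("wrist"); t,T=snap("top"); S,_=snap("side"); Sc=cam("side")
def cr(im,c,r,k=400): 
    x,y=int(c[0]),int(c[1]); return cv2.resize(im[max(0,y-r):y+r,max(0,x-r):x+r,::-1],(k,k),interpolation=cv2.INTER_CUBIC)
cv2.imwrite("pics/f.png",np.hstack([cr(S,proj(Sc,[.53,.18,.04])[0],50),cr(w,proj(W,[.591,-.139,.1])[0],60)]))
```

```text
t22.95 P [ 0.5916 -0.1386  0.2579] jaw 2.46 tilt [ 3.6e-03  7.0e-04 -1.0e+00] F [ 0.73 -0.85  0.67] w 0.0849
```

View pics/f.png

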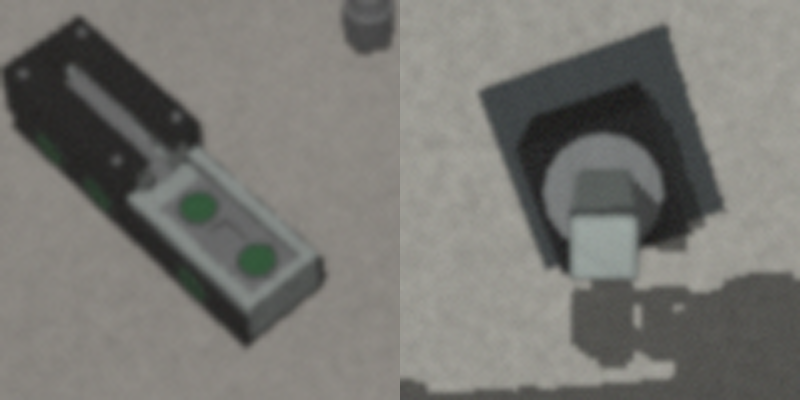

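Left, the slide lies flat on the apron at the stop, with windows at (198,207) and (257,260). Right, the pick is upright in its stand, with its collar centred at (603,190). The gripper is clear of both, so I hand in.

```bash
python3 -c "
from cell import *
print(finish_job())"
```

```text
the job is handed in; nothing more can be done
None
```

The slide is out on the apron against the front stop, and the pick is back upright in its stand. I handed the job in at about 23 s; no verdict was reported.

- **Pressing:** I felt the slide land on its seat about 14 mm down. The force jumped from about 4 N to about 15 N and the tool stopped sinking.
- **Dragging:** I kept the slide pressed and dragged it about 110 mm. The pick's foot stayed at seat height to within 0.2 mm all the way. The largest force I read through the pick was about 19 N, against the 25 N limit, but the longer moves were only read at their end.
- **Stop:** At the stop the drag force rose to 13 N and the foot no longer moved. I then unloaded the pick, backed it off inside the pocket and lifted it out.

**Last checks:**
- **Slide position:** The wrist picture after the lift put the slide's origin at x 0.509 m, against an expected 0.5095 m. That is within the calibration's 2 mm.
- **Pick:** Its collar seated at the same height as when I took it, and the final wrist picture shows it upright in the stand.
- **Gripper:** It ended open and clear of everything.
- **Top view:** The one taken after the drag was useless because the arm hid the slide. The slide was checked in the wrist and side pictures instead.
- **Sideways offset:** During the drag the foot ran up to about 2 mm off the channel's axis, with side forces up to about 3.4 N.

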